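# Isolate the hob and open the safety-capped cleaner

## Robot

A 7-joint arm with a two-finger parallel gripper is mounted at the origin on the work surface. World frame = base frame: x ahead of the robot, y to its left, z up, the work surface at z = 0. Lengths are in m, angles in degrees, forces in N, time in s.
With the tool pointing down it reaches from about 0.425 to 0.875 m from the base axis. Payload 9.9 kg.
Tool frame: the origin (TCP) lies between the finger pads, 19 mm behind the fingertips; this is the grasp point; z points along the fingers, y is the line along which they close (so a half turn about z gives the same grasp; the last joint's range is limited). The gripper opens to 85 mm and grips with 20 to 120 N. Pads are 22 mm wide; open, the fingers measure 114 mm over their backs; the gripper's body (76 mm by 85 mm) begins 54 mm behind the grasp point. The pads swing forward as they close: fully open they stand 13 mm farther back than shut.
Start: joints at [61.547, 32.985, 1.427, 82.34, -0.859, 64.687, -3.237], TCP at [0.271, -0.618, 0.25] pointing down, gripper open.
Joint ranges: [-157.87, 157.87], [-19.46, 123.44], [-87.15, 90], [11.01, 140.99], [-62.26, 242.26], [9.8, 113.94], [-161.44, 161.44]. Speed limits (degrees/s): [127.2, 127.2, 172.46, 172.46, 180, 180, 180].

## Interface

Orientations are given as a 3x3 rotation matrix whose columns are the frame's x, y, z axes.
In Python, from bench import manip gives the robot as it stands.
- The arm moves only by the shell command python3 -m jog 'ROWS' [FORCE]. ROWS is JSON, a list that holds one entry, the list of rows, each a list of 7 numbers: the shift along the tool's x, y, z in m, then the turn, a rotation vector about the tool's x, y, z in degrees, then the opening, from 0 (shut) to 1 (fully open). A call has exactly 8 rows; each row shifts and turns the commanded pose from where the row before left it, along the tool's axes as they then stand; what a row does not reach is not made up. A row lasts 1/8 s, in which the tool goes at most 62.5 mm and 10.7 degrees, less where a joint would pass 70% of its speed; a pose out of reach is approached as far as the arm can. A call is refused whole if a number of a shift passes 0.0625 or a number of a turn 10.7, either way. A call with a gripper value outside its range is refused whole. The fingers move at their own pace and stop on an object; FORCE is the grip in N (left out, the last holds). Time passes only in rows, so rows that do not move let the fingers close, or fill a call up. It gives the time, the measured TCP pose, the force, the opening and the grip force at its end, in the units of the state.
- manip.state(): the state, without advancing time (a new reading comes with each control period).
- manip.capture(name): name is "scene" or "top" or "wrist"; returns a dict with "pixels" (400x640x3 uint8, red, green, blue), "camera_matrix" (3x3 intrinsics, pixels), "k1" (the pictures are not rectified: a ray, as slopes to the right and down, at radius r is drawn at 1 + k1 r^2 times it, then the intrinsics apply), "T" (4x4, takes a point from camera to world coordinates). Camera axes: x right, y up, looking along -z (the intrinsics and any distortion apply to the point x, -y, -z); pixel columns grow to the right and rows downward; lengths in m; the calibration is good to about 2 mm. A picture is of the moment at which its call begins. There is no depth.
- manip.sign_off(): hands the job in; it is judged then, once.
The state is a dict: "time_s": time; "joints": joint angles; "joint_velocities": joint speeds; "effort": joint torques, N m; "tcp_pos": TCP position; "ee_rot": TCP orientation; "contact_force": force on the tool from outside, world axes, zero at the start; "ft_torque": the same for the moment, N m; "grip_width": finger opening in m; "finger_force": force on a finger pad.
Only numpy, scipy, OpenCV 4.12 (cv2) and the standard library are available. Lean on these libraries where they do the work, as an engineer would, in place of code of your own. Each camera call takes 0.05 s, during which the arm holds its last target. There are 200 camera calls.

## Task

The hob is going to be cleaned: first switch it off by flipping the isolator's toggle from the red side right over to the green side. Then open the cleaner jug: push its red safety cap down, keep it down while you turn it about a fifth of a turn anticlockwise (seen from above) until it comes free, and lift it off. Finish while still holding the cap in the gripper, level and straight above the jug's mouth, about 8 cm clear of it; leave the toggle off and do not disturb the pepper mill or the two sauce bottles.

Things in the scene. Friction and masses are not known exactly. Their poses are not given: they have to be found in the camera images.
- isolator: grey isolator box screwed to the counter, 110 mm (its x) by 74 mm (its y) by 40 mm high; origin at the centre of its underside. On its top a red patch marks ON at its -x end, a green patch OFF at its +x end. The toggle swings in the box's x-z plane about a pivot 50 mm above the counter over the box's centre.
- toggle (a joint): toggle angle: 0 = ON (leaning 0.40 rad towards the box's -x, red), 0.80 = OFF (leaning 0.40 rad to +x, green). Over-centre: past upright (0.40) it drops to the other end by itself; about 1 N on the handle moves it. At the start it is at ON.
- toggle_grip (a point): centre of the toggle's black crossbar handle, a cylinder 20 mm in diameter, 50 mm long along the box's y, on a 12 mm steel stem, 74 mm from the pivot; at ON and OFF this point is 118 mm above the counter and 29 mm to -x / +x of the box's centre; upright it is 124 mm high.
- jug: white cleaner jug, 100 by 84 mm, yellow labels, locked in a steel caddy (118 by 102 mm, 54 mm high) screwed to the counter: it cannot move. Origin at the centre of its underside on the counter; z up. Above 124 mm it narrows to a shoulder of 22 mm radius at 146 mm height; the closed cap's skirt stands 10 mm above that shoulder.
- jug_mouth (a point): centre of the top of the jug's neck, 164.5 mm above the counter, on the jug's axis (hidden within the cap while the cap is on).
- cap: round red push-and-turn safety cap, 56 mm in diameter, 32 mm high, 25 to 50 g, a white bar across its top along its x axis; loose, z up; origin at the centre of its open underside, 156 mm above the counter when closed. Closed, its x lies along the jug's x. Two lugs inside (along its x) sit under ledges on the neck.
- cap_top (a point): centre of the cap's top, 188 mm above the counter when closed. Grip the cap round its side from above, the TCP 8 to 10 mm below this point, with 50 N or more. Pressed down, it turns anticlockwise only (seen from above); it is free from 0.95 rad, 1.2 rad is right (up to 2 rad), then it lifts straight off.
- plunger (a joint): how far the spring plunger under the cap is pushed in, m: 0 = cap closed at rest (spring 8 N), 0.005 = well pressed (12 N), 0.007 = bottomed (14 N), -0.003 = nothing on it. A 3 mm catch stops the cap from turning until it is pushed 3.3 mm or more; keep it down while turning.
- pepper_mill: loose red pepper mill, 58 mm in diameter, 194 mm high, origin at the centre of its underside; leave alone.
- mustard_bottle: loose yellow sauce bottle, 58 mm in diameter, 180 mm high, origin at the centre of its underside; leave alone.
- chilli_bottle: loose orange sauce bottle, 58 mm in diameter, 180 mm high, origin at the centre of its underside; leave alone.
Things that resemble listed ones, but are neither listed nor needed, are in the scene too. What is shaped like the jug but blue or orange is not meant.

How it is judged:
By the outcome, as a careful person would: the job done as asked, in the order asked, and still so for the second after the job is handed in, while the arm keeps its last pose, push and grip.
It also fails if it takes over 54 s, if anything falls off the work surface, if the arm or the gripper's body presses on something with over 40 N, if the wrist force passes 120 N, or if a joint passes its speed limit or range.

## Working session

There is one attempt and no reset: what is moved stays moved. The work goes in short steps, Python scripts to look and compute and a shell command to move; the robot and the scene stay as the last step left them, time stands still between calls to the robot, and variables do not carry over. Pictures are saved under pics/ and viewed, at most 10 in all, crops included, and the job is handed in when it is done.

```bash
mkdir -p pics; ls; cat > h.py <<'E'
import numpy as np, cv2
from bench import manip
def cap(n,f=None):
    c=manip.capture(n); im=np.asarray(c["pixels"])
    if f: cv2.imwrite("pics/"+f+".png",cv2.cvtColor(im,cv2.COLOR_RGB2BGR)); np.savez("pics/"+f+".npz",pixels=im,K=c["camera_matrix"],k1=c["k1"],T=c["T"])
    return dict(pixels=im,K=np.array(c["camera_matrix"]),k1=float(c["k1"]),T=np.array(c["T"]))
def ld(f):
    z=np.load("pics/"+f+".npz"); return dict(pixels=z["pixels"],K=z["K"],k1=float(z["k1"]),T=z["T"])
def ray(c,u,v):
    p=cv2.undistortPoints(np.array([[[u,v]]],float),c["K"],np.array([c["k1"],0,0,0,0.]))[0,0]
    d=c["T"][:3,:3]@np.array([p[0],-p[1],-1]); return c["T"][:3,3],d
def onz(c,u,v,z):
    o,d=ray(c,u,v); return o+d*(z-o[2])/d[2]
def proj(c,P):
    q=np.linalg.inv(c["T"])@np.append(P,1); x=q[0]/-q[2]; y=-q[1]/-q[2]; s=1+c["k1"]*(x*x+y*y)
    w=c["K"]@[x*s,y*s,1]; return w[:2]
def tri(c1,p1,c2,p2):
    o1,d1=ray(c1,*p1);o2,d2=ray(c2,*p2); A=np.stack([d1,-d2],1); s=np.linalg.lstsq(A,o2-o1,rcond=None)[0]
    a=o1+d1*s[0];b=o2+d2*s[1]; return (a+b)/2,np.linalg.norm(a-b)
E
python3 - <<'E'
from h import *
for n in["scene","top"]:
    c=cap(n,n+"0"); print(n,c["T"].round(3).tolist(),c["k1"],c["K"].tolist())
print({k:np.round(v,3).tolist() for k,v in manip.state().items()})
E
```

```text
pics
scene [[-0.62, -0.62, 0.481, 1.106], [0.785, -0.479, 0.393, 0.499], [-0.013, 0.621, 0.783, 1.091], [0.0, 0.0, 0.0, 1.0]] 0.028366699756468706 [[403.1254476531999, 0.0, 312.52314471177425], [0.0, 403.1254476531999, 188.59063841079143], [0.0, 0.0, 1.0]]
top [[0.013, 0.996, -0.087, 0.381], [-1.0, 0.015, 0.019, 0.011], [0.02, 0.087, 0.996, 1.49], [0.0, 0.0, 0.0, 1.0]] -0.12124154769675625 [[492.3118130569546, 0.0, 319.633064112642], [0.0, 492.3118130569546, 205.36908963426558], [0.0, 0.0, 1.0]]
{'time_s': 0.1, 'joints': [61.547, 33.028, 1.425, 82.383, -0.861, 64.689, -3.238], 'joint_velocities': [-0.052, -0.103, 0.012, -0.165, 0.025, 0.012, -0.002], 'effort': [0.005, -76.731, 2.258, -28.661, 0.016, 0.008, 0.0], 'tcp_pos': [0.271, -0.618, 0.249], 'ee_rot': [[0.916, 0.401, -0.001], [0.401, -0.916, 0.001], [-0.0, -0.002, -1.0]], 'contact_force': [-0.024, 0.107, -0.527], 'ft_torque': [0.054, -0.018, -0.025], 'finger_force': 0.0, 'grip_width': 0.086}
```

View pics/scene0.png

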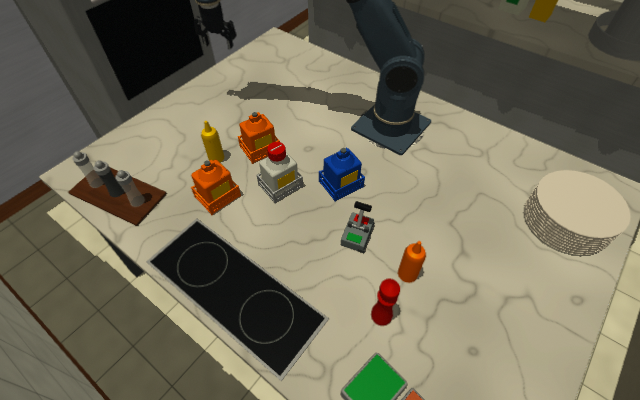

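View pics/top0.png

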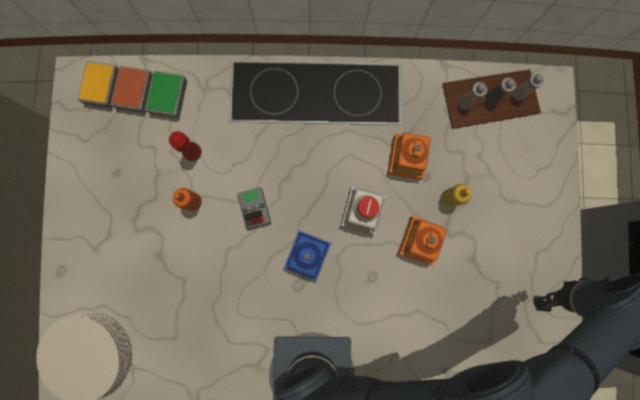

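Scene: the white jug with the red cap is at scene (280,172) / top (366,210), between two orange jugs and a blue one. The isolator is at scene (358,230) / top (254,208), its black bar leaning to the red end (near the robot). The mill is at top (185,145), the chilli bottle at (187,199) and the mustard bottle at (455,197).

```bash
python3 - <<'E'
from h import *
t=ld("top0");s=ld("scene0")
def blob(c,lo,hi,box):
    x0,y0,x1,y1=box; h=cv2.cvtColor(c["pixels"],cv2.COLOR_RGB2HSV)[y0:y1,x0:x1]
    m=cv2.inRange(h,np.array(lo),np.array(hi))
    if lo[0]==0 and hi[0]<15: m|=cv2.inRange(h,np.array([170,lo[1],lo[2]]),np.array([180,255,255]))
    n,l,st,ce=cv2.connectedComponentsWithStats(m); i=1+np.argmax(st[1:,4])
    ys,xs=np.where(l==i); r=cv2.minAreaRect(np.stack([xs,ys],1).astype(np.float32))
    return (ce[i][0]+x0,ce[i][1]+y0),st[i],[np.round(np.array(r[0])+[x0,y0],1).tolist(),np.round(r[1],1).tolist(),round(r[2],1)]
B=(340,180,395,240)
for nm,c,lo,hi,box,z in [("cap",t,(0,120,100),(8,255,255),B,.185),("green",t,(45,80,40),(85,255,255),(230,180,280,235),.04),("red",t,(0,120,60),(8,255,255),(230,180,280,235),.04),("bar",t,(0,0,0),(180,255,45),(235,195,280,232),.118),
 ("greenS",s,(45,80,40),(85,255,255),(335,200,385,260),.04),("redS",s,(0,120,60),(8,255,255),(335,200,385,235),.04),("barS",s,(0,0,0),(180,255,45),(350,195,380,216),.118),("capS",s,(0,120,60),(8,255,255),(260,135,300,170),.172)]:
    p,st,r=blob(c,lo,hi,box); print(nm,np.round(p,1),st[4],r,onz(c,*p,z).round(4))
big=np.hstack([cv2.resize(t["pixels"][175:240,228:288],None,fx=6,fy=6,interpolation=cv2.INTER_CUBIC),cv2.resize(t["pixels"][175:240,335:400],None,fx=6,fy=6,interpolation=cv2.INTER_CUBIC)])
cv2.imwrite("pics/crop.png",big[:,:,::-1])
E
```

```text
cap [368.1 206.6] 313 [[368.0, 206.5], [21.0, 20.0], 90.0] [ 0.4935 -0.1432  0.185 ]
green [250.  195.6] 122 [[250.0, 195.5], [8.4, 14.3], 74.7] [0.5337 0.1898 0.04  ]
red [257.1 219.8] 86 [[256.8, 220.1], [6.8, 14.7], 65.6] [0.462  0.1671 0.04  ]
bar [252.7 214.9] 73 [[252.8, 214.8], [5.1, 15.5], 71.6] [0.4712 0.1712 0.118 ]
greenS [353.9 237.5] 113 [[354.0, 237.5], [14.9, 7.3], 18.4] [0.5315 0.1881 0.04  ]
redS [364.6 220.1] 48 [[364.5, 220.1], [6.6, 7.0], 18.4] [0.459  0.1783 0.04  ]
barS [362.7 206.5] 101 [[362.5, 206.4], [16.4, 6.0], 18.4] [0.4699 0.1706 0.118 ]
capS [276.2 151.2] 304 [[276.0, 151.5], [19.0, 18.0], 90.0] [ 0.4933 -0.1454  0.172 ]
```

View pics/crop.png

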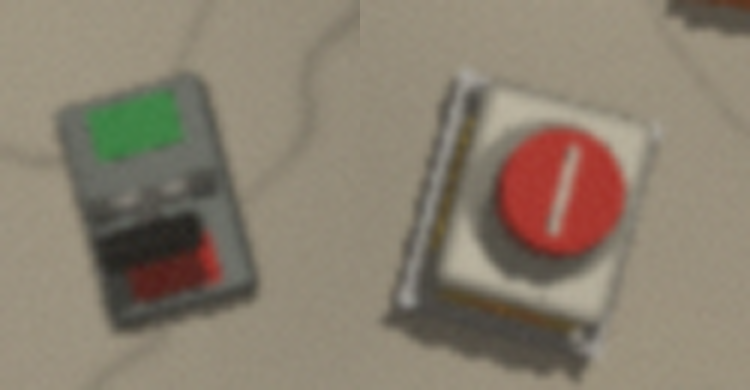

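The crop shows the bar on the red side and the cap's white bar near the jug's long axis. Both views agree: the bar is at (0.4705, 0.171) and the cap at (0.4935, -0.144). Box yaw is about 16°. I'll close the fingers and move behind the toggle.

```bash
python3 -m jog '[[[0,0,0,0,0,7.4,0],[0.036,-0.0323,0,0,0,0,0],[0.036,-0.0323,0,0,0,0,0],[0.036,-0.0323,0,0,0,0,0],[0.036,-0.0323,0,0,0,0,0],[0.036,-0.0323,0,0,0,0,0],[0.036,-0.0323,0,0,0,0,0],[0.036,-0.0323,0,0,0,0,0]]]' 40
python3 -m jog '[[[0.014,-0.05,0,0,0,0,0],[0.014,-0.05,0,0,0,0,0],[0.014,-0.05,0,0,0,0,0],[0.014,-0.05,0,0,0,0,0],[0.014,-0.05,0,0,0,0,0],[0.014,-0.05,0,0,0,0,0],[0.014,-0.05,0,0,0,0,0],[0.014,-0.05,0,0,0,0,0]]]'
```

```text
time_s: 1.1
tcp_pos: [0.45, -0.3292, 0.2498]
ee_rot: [[0.96, 0.28, -0.0], [0.28, -0.96, 0.0], [-0.0, -0.0, -1.0]]
contact_force: [0.2, -0.6, 0.2]
grip_width: 0.0001
finger_force: 0.0
time_s: 2.1
tcp_pos: [0.4447, 0.0862, 0.25]
ee_rot: [[0.96, 0.28, -0.0], [0.28, -0.96, -0.0], [-0.0, 0.0, -1.0]]
contact_force: [0.9, 1.1, 0.5]
grip_width: -0.0004
finger_force: 0.0
```

```bash
python3 -m jog '[[[0.0085,-0.037,0,0,0,0,0],[0.0085,-0.037,0,0,0,0,0],[0,0,0.03,0,0,0,0],[0,0,0.03,0,0,0,0],[0,0,0.03,0,0,0,0],[0,0,0.03,0,0,0,0],[0,0,0.01,0,0,0,0],[0,0,0,0,0,0,0]]]'
python3 - <<'E'
from h import *
s=cap("scene","s1"); t=cap("top","t1")
a=cv2.resize(s["pixels"][150:270,300:420],(400,400),interpolation=cv2.INTER_CUBIC); b=cv2.resize(t["pixels"][160:260,205:305],(400,400),interpolation=cv2.INTER_CUBIC)
cv2.imwrite("pics/c1.png",np.hstack([a,b])[:,:,::-1])
E
```

```text
time_s: 3.1
tcp_pos: [0.4405, 0.1604, 0.1198]
ee_rot: [[0.96, 0.28, -0.001], [0.28, -0.96, -0.0], [-0.001, 0.0, -1.0]]
contact_force: [0.3, -1.0, -0.1]
grip_width: -0.0001
finger_force: 0.0
```

View pics/c1.png

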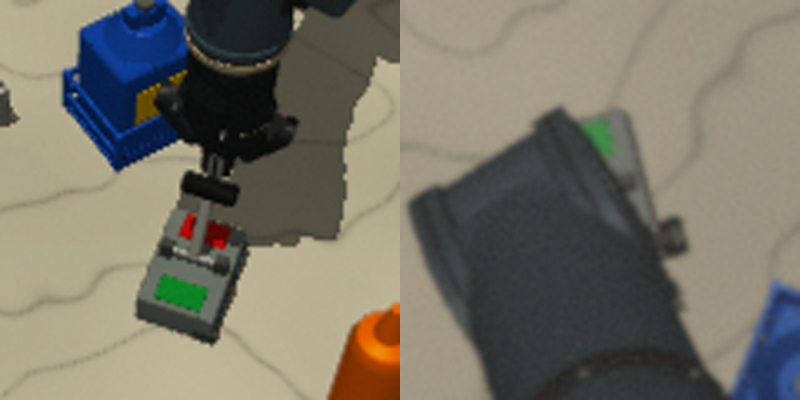

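The closed fingers stand directly behind the bar (crop px 212,160 and 212,188), so I can push.

```bash
python3 -m jog '[[[0.007,0,0,0,0,0,0],[0.007,0,0,0,0,0,0],[0.007,0,0,0,0,0,0],[0.007,0,0,0,0,0,0],[0.007,0,0,0,0,0,0],[0.008,0,0,0,0,0,0],[0.008,0,0,0,0,0,0],[0,0,0,0,0,0,0]]]'
python3 -m jog '[[[0.004,0,0,0,0,0,0],[0,0,0,0,0,0,0],[-0.02,0,0,0,0,0,0],[-0.02,0,0,0,0,0,0],[0,0,-0.04,0,0,0,0],[0,0,-0.045,0,0,0,0],[0,0,-0.045,0,0,0,1],[0,0,0,0,0,0,1]]]'
python3 - <<'E'
from h import *
s=cap("scene","s2"); t=cap("top","t2")
a=cv2.resize(s["pixels"][150:270,300:420],(400,400),interpolation=cv2.INTER_CUBIC); b=cv2.resize(t["pixels"][160:260,205:305],(400,400),interpolation=cv2.INTER_CUBIC)
cv2.imwrite("pics/c2.png",np.hstack([a,b])[:,:,::-1])
E
```

```text
time_s: 4.2
tcp_pos: [0.4903, 0.175, 0.1199]
ee_rot: [[0.96, 0.28, 0.0], [0.28, -0.96, 0.0], [0.001, -0.0, -1.0]]
contact_force: [0.4, -1.0, 0.2]
grip_width: 0.0001
finger_force: 0.0
time_s: 5.2
tcp_pos: [0.4564, 0.1653, 0.2532]
ee_rot: [[0.96, 0.28, 0.006], [0.28, -0.96, 0.002], [0.006, -0.001, -1.0]]
contact_force: [-1.2, -0.3, -0.1]
grip_width: 0.0355
finger_force: 0.0
```

View pics/c2.png

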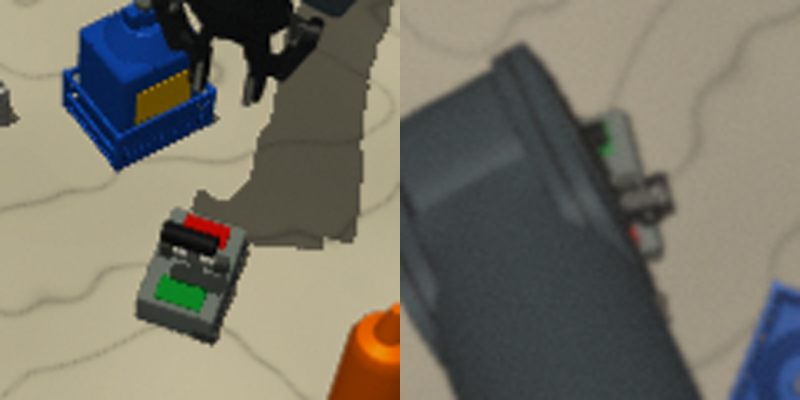

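The bar now stands over the green side (top crop px 595,130). Next I go above the cap, check the toggle against the projected OFF point, and refine the cap position.

```bash
python3 -m jog '[[[-0.0085,0.051,0,0,0,0,1],[-0.0085,0.051,0,0,0,0,1],[-0.0085,0.051,0,0,0,0,1],[-0.0085,0.051,0,0,0,0,1],[-0.0085,0.051,0,0,0,0,1],[-0.0085,0.051,0,0,0,0,1],[0,0,0,0,0,0,1],[0,0,0,0,0,0,1]]]'
python3 - <<'E'
from h import *
s=cap("scene","s3"); w=cap("wrist","w3"); st=manip.state(); print(st["tcp_pos"],st["grip_width"],w["T"].round(3).tolist())
print("OFF proj",proj(s,[.5263,.1872,.118]),"ON proj",proj(s,[.4705,.171,.118]))
h=cv2.cvtColor(s["pixels"],cv2.COLOR_RGB2HSV)[195:245,340:380]; m=cv2.inRange(h,np.array([0,0,0]),np.array([180,255,45])); ys,xs=np.where(m); print("bar",xs.mean()+340,ys.mean()+195,len(xs))
h=cv2.cvtColor(w["pixels"],cv2.COLOR_RGB2HSV); m=cv2.inRange(h,np.array([0,130,60]),np.array([8,255,255]))|cv2.inRange(h,np.array([172,130,60]),np.array([180,255,255]))
n,l,S,ce=cv2.connectedComponentsWithStats(m); i=1+np.argmax(S[1:,4]); print(S[i],ce[i]); print("capproj",proj(w,[.4935,-.144,.188]))
E
```

```text
time_s: 6.3
tcp_pos: [0.4911, -0.1428, 0.2488]
ee_rot: [[0.96, 0.28, -0.002], [0.28, -0.96, 0.001], [-0.002, -0.002, -1.0]]
contact_force: [-0.8, -0.1, -0.3]
grip_width: 0.0854
finger_force: 0.0
[ 0.49146483 -0.14196291  0.24932825] 0.08548541463377649 [[0.281, 0.921, 0.269, 0.56], [-0.96, 0.27, 0.076, -0.124], [-0.003, -0.28, 0.96, 0.371], [0.0, 0.0, 0.0, 1.0]]
OFF proj [356.53352065 221.85804955] ON proj [362.6789168  206.65986854]
bar 358.18791946308727 223.7718120805369 149
[ 275  166   87   91 5725] [317.75633188 211.42742358]
capproj [316.05125842 220.01679602]
```

View pics/w3.png

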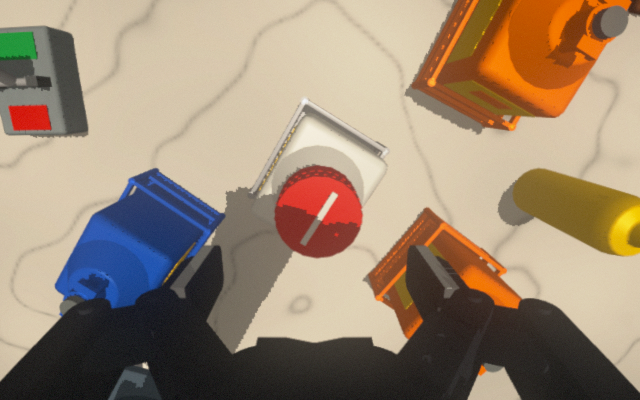

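Wrist view: the cap's top is centred at px (318,219), 2–3 px from the prediction, and the fingers clear both neighbouring jugs. The toggle bar at scene (358,224) matches the OFF projection (357,222). Now I descend and grip.

```bash
python3 -m jog '[[[0.0016,0.0033,0,0,0,0,1],[0,0,0.025,0,0,0,1],[0,0,0.025,0,0,0,1],[0,0,0.015,0,0,0,1],[0,0,0.005,0,0,0,1],[0,0,0,0,0,0,1],[0,0,0,0,0,0,1],[0,0,0,0,0,0,1]]]' 90
python3 -m jog '[[[0,0,0,0,0,0,0],[0,0,0,0,0,0,0],[0,0,0,0,0,0,0],[0,0,0,0,0,0,0],[0,0,0,0,0,0,0],[0,0,0,0,0,0,0],[0,0,0,0,0,0,0],[0,0,0,0,0,0,0]]]' 90
```

```text
time_s: 7.4
tcp_pos: [0.4945, -0.1462, 0.1806]
ee_rot: [[0.96, 0.28, 0.001], [0.28, -0.96, -0.0], [0.001, 0.001, -1.0]]
contact_force: [0.0, -1.0, 0.8]
grip_width: 0.0852
finger_force: 0.0
time_s: 8.4
tcp_pos: [0.4942, -0.1451, 0.1804]
ee_rot: [[0.96, 0.28, 0.0], [0.28, -0.96, 0.001], [0.0, -0.001, -1.0]]
contact_force: [-2.9, 4.5, 6.2]
grip_width: 0.0538
finger_force: 93.1
```

```bash
python3 -m jog '[[[0,0,0.001,0,0,0,0],[0,0,0.001,0,0,0,0],[0,0,0.001,0,0,0,0],[0,0,0.001,0,0,0,0],[0,0,0.001,0,0,0,0],[0,0,0,0,0,0,0],[0,0,0,0,0,0,0],[0,0,0,0,0,0,0]]]'
```

```text
time_s: 9.4
tcp_pos: [0.4943, -0.1451, 0.1759]
ee_rot: [[0.96, 0.281, 0.0], [0.281, -0.96, 0.001], [0.001, -0.001, -1.0]]
contact_force: [-3.0, 3.5, 12.0]
grip_width: 0.0537
finger_force: 93.8
```

```bash
python3 -m jog '[[[0,0,0.0005,0,0,0,0],[0,0,0,0,0,-3,0],[0,0,0,0,0,-3,0],[0,0,0,0,0,-4,0],[0,0,0,0,0,-4,0],[0,0,0,0,0,-4,0],[0,0,0,0,0,-4,0],[0,0,0,0,0,0,0]]]'
python3 - <<'E'
from h import *
w=cap("wrist","w4"); st=manip.state(); print(st["contact_force"],st["ft_torque"],st["tcp_pos"],st["joints"])
E
```

```text
time_s: 10.4
tcp_pos: [0.495, -0.1457, 0.1757]
ee_rot: [[0.784, 0.62, 0.002], [0.62, -0.784, 0.0], [0.002, 0.001, -1.0]]
contact_force: [-1.1, 1.8, 11.6]
grip_width: 0.0537
finger_force: 93.7
[-1.26764746  2.88484331 12.61937965] [ 0.66500945  0.37434651 -0.02006592] [ 0.49506318 -0.14573135  0.17569678] [ 18.03752054  24.57593676  -9.62793901 111.65986842   5.69411218
  44.08030797 -46.5379745 ]
```

View pics/w4.png

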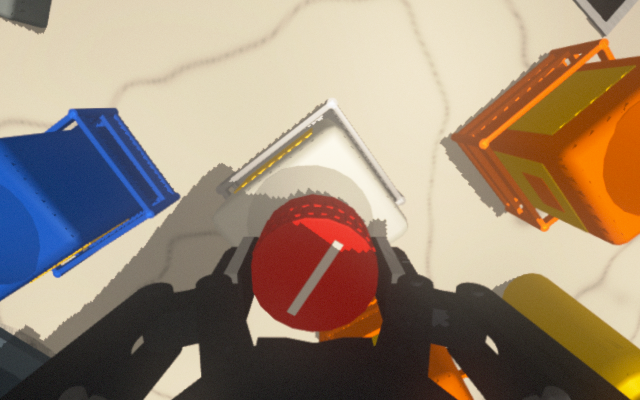

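The white bar, from px (338,244) to (291,311), keeps its tilt in the wrist view while the jug's sides have rotated. So the cap is turning with the gripper, with no twisting torque. I'll continue to about 69°.

```bash
python3 -m jog '[[[0,0,0,0,0,-6,0],[0,0,0,0,0,-6,0],[0,0,0,0,0,-6,0],[0,0,0,0,0,-6,0],[0,0,0,0,0,-6,0],[0,0,0,0,0,-6,0],[0,0,0,0,0,-6,0],[0,0,0,0,0,-5,0]]]'
python3 -m jog '[[[0,0,0,0,0,0,0],[0,0,0,0,0,0,0],[0,0,-0.002,0,0,0,0],[0,0,-0.003,0,0,0,0],[0,0,-0.005,0,0,0,0],[0,0,-0.005,0,0,0,0],[0,0,0,0,0,0,0],[0,0,0,0,0,0,0]]]'
```

```text
time_s: 11.45
tcp_pos: [0.4953, -0.1451, 0.1758]
ee_rot: [[0.079, 0.997, 0.003], [0.997, -0.079, 0.001], [0.001, 0.003, -1.0]]
contact_force: [-0.7, 4.6, 11.4]
grip_width: 0.0535
finger_force: 93.6
time_s: 12.45
tcp_pos: [0.494, -0.1463, 0.1893]
ee_rot: [[0.083, 0.997, -0.0], [0.997, -0.083, -0.0], [-0.0, -0.0, -1.0]]
contact_force: [0.2, -0.1, -0.6]
grip_width: 0.0537
finger_force: 94.4
```

The cap came free: only its weight remains. Lift to 8 cm clear, i.e. TCP z ≈ 0.269.

```bash
python3 -m jog '[[[0,0,-0.01,0,0,0,0],[0,0,-0.015,0,0,0,0],[0,0,-0.02,0,0,0,0],[0,0,-0.02,0,0,0,0],[0,0,-0.015,0,0,0,0],[0,0,0,0,0,0,0],[0,0,0,0,0,0,0],[0,0,0,0,0,0,0]]]'
python3 - <<'E'
from h import *
s=cap("scene","s5"); cap("wrist","w5")
w=ld("w5")["pixels"]; a=cv2.resize(s["pixels"][90:250,200:400],(500,400),interpolation=cv2.INTER_CUBIC)
cv2.imwrite("pics/c5.png",np.hstack([a,w[100:400,160:460][:300]] if 0 else [a,cv2.resize(w[:,170:470],(300,400))])[:,:,::-1])
t=cap("top"); print(manip.state()["tcp_pos"],proj(s,[.4943,-.1455,.277]),proj(s,[.4943,-.1455,.1645]))
E
```

```text
time_s: 13.45
tcp_pos: [0.4938, -0.1461, 0.2688]
ee_rot: [[0.083, 0.997, -0.001], [0.997, -0.083, 0.0], [0.0, -0.001, -1.0]]
contact_force: [0.1, -0.7, -0.1]
grip_width: 0.0537
finger_force: 94.4
[ 0.49399504 -0.14605509  0.26902335] [272.9018173  126.59722248] [276.12794009 153.05947446]
```

View pics/c5.png

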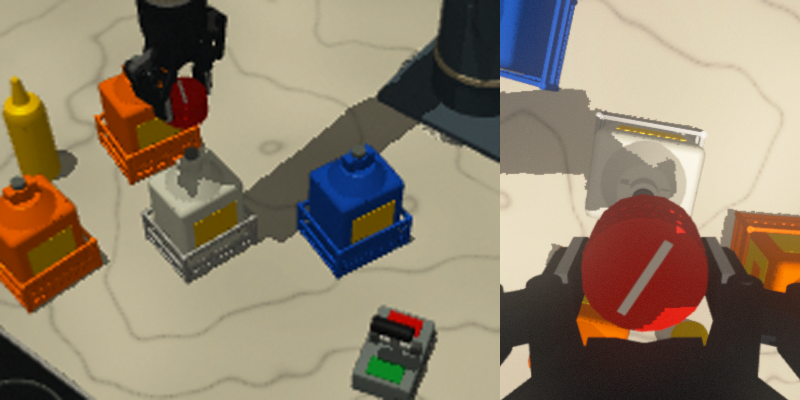

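The view shows the bare neck (crop px 192,155). The cap is held above it with the same outline in the wrist view as when seated, so it hasn't tilted. The toggle is on green and the mustard bottle is untouched. Handing in.

```bash
python3 -c "
from bench import manip
print(manip.sign_off())"
```

```text
the job is handed in; nothing more can be done
None
```

The isolator is off, and the cap has been turned free and is held level about 8 cm above the jug's mouth; the arm never went near the mill or the sauce bottles, and I handed the job in at about 13.6 s (no verdict was returned).

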